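Set the sliding jaw to a gauge with the slack taken up

TASK

Slide the jaw of the small setting stage back by its knob, lay the longer of the two steel setting gauges upright on the middle of the bed, lengthwise between anvil and jaw, then run the jaw up by its knob until it nips the gauge against the anvil with about 10 N (never over 20 N on the gauge), and let go so that the knob's slack stays taken up in the closing direction. Leave the short gauge, the solder reel and the mouse where they are.

Things in the scene. Friction and masses are not known exactly. Their poses are not given: they have to be found in the camera images.
- stage: setting stage fixed to the desk: aluminium bed 76 (x) x 220 (y) x 12 mm; origin under the middle of the bed, z up, its +y axis is the closing direction, towards the fixed anvil. The anvil is a steel block 64 wide (x), 26 mm thick, its top 46 mm above the desk; the bed between anvil and jaw is flat, 12 mm above the desk
- anvil_face (a point): centre of the fixed anvil's face, 30 mm above the desk, at stage y = +75 mm; axes as the stage's
- jaw_carriage: sliding jaw: a steel face plate 64 wide on a grey block, 85 mm long (y), top 43-46 mm above the desk; slides along the stage's y with a steady friction of about 5 N, travels from touching the anvil to an opening of 90 mm, rigid stops. Origin at the foot of its face on the bed; axes as the stage's. At the start the opening is only 10 to 26 mm, too small for either gauge
- jaw_face (a point): centre of the jaw's face, 30 mm above the desk; opening = distance from here to anvil_face along stage y
- knob (a point): centre of the upright black round knob on the jaw, 26 mm diameter, from 51 to 83 mm above the desk, this point 67 mm above the desk. The knob has 6 mm of slack: it slides along y on the jaw, under about 1 N, between 58 mm (slack taken up for opening) and 52 mm (taken up for closing) behind the jaw's face, and only then carries the jaw with it; where in the slack it starts is random
- gauge_long: loose steel block, the longer setting gauge: 26 (x) x 48 (y, its measuring length) x 52 mm tall, 0.18 to 0.35 kg; origin in the middle of its underside, stands upright on the desk
- gauge_short: loose steel block, the shorter setting gauge: 26 (x) x 34 (y) x 52 mm tall; origin in the middle of its underside; a bystander
- solder_reel: blue solder reel lying on the desk, 64 x 92 x 37 mm, a bystander; origin under its middle
- mouse: black computer mouse 104 x 57 x 36 mm, a bystander; origin under its middle

How it is judged (in metres and radians):
On the way, in this order (a step that is already met when the one before it is completed fails the run):
1. the long gauge stands on the bed in the opening between anvil and jaw, let go, not yet nipped (z of gauge_long in the frame of stage between 0.0105 and 0.0135 m and x of gauge_long in the frame of stage between -0.015 and 0.015 m and y of gauge_long in the frame of stage below 0.0525 m and y of gauge_long in the frame of jaw_carriage above 0.0235 m and angle between gauge_long's own z axis and vertical below 0.05 rad and contact force between the fingers and gauge_long below 0.2 N and contact force between jaw_carriage and gauge_long below 1 N), for 0.2 s.
2. the jaw, driven with its slack taken up, nips the gauge against the anvil with 5 to 17 N for a moment (contact force between jaw_carriage and gauge_long between 5 and 17 N and contact force between the fingers and gauge_long below 0.2 N and y of jaw_face in the frame of anvil_face above -0.0492 m and y of knob in the frame of jaw_carriage above -0.0532 m), for 0.25 s.
At the end, for the whole second after the job is handed in: the long gauge stands upright and square on the bed, within 15 mm of its middle line, flat against the anvil, the jaw closed on it to within 1.2 mm, the knob within 1.5 mm of the closing end of its 6 mm slack, all let go and at rest (y of jaw_face in the frame of anvil_face between -0.0492 and -0.0465 m and y of knob in the frame of jaw_carriage above -0.0535 m and x of gauge_long in the frame of stage between -0.015 and 0.015 m and y of gauge_long in the frame of stage between 0.0495 and 0.0525 m and z of gauge_long in the frame of stage below 0.0135 m and angle between gauge_long's own z axis and vertical below 0.05 rad and angle between the y axis of gauge_long and the y axis of stage, either way round below 0.05 rad and linear speed of each of gauge_long, jaw_carriage below 0.01 m/s); the robot touches nothing.
It fails at once if the jaw presses the gauge with more than 20 N (contact force between jaw_carriage and gauge_long above 20 N).
It fails at once if the short gauge is moved by more than 20 mm (distance of gauge_short from where it was at the start of the episode above 0.02 m).
It fails at once if the solder reel is moved by more than 20 mm (distance of solder_reel from where it was at the start of the episode above 0.02 m).
It fails at once if the mouse is moved by more than 20 mm (distance of mouse from where it was at the start of the episode above 0.02 m).
It also fails if it takes over 64 s, if anything falls off the work surface, if the arm or the gripper's body presses on something with over 40 N, if the wrist force passes 120 N, or if a joint passes its speed limit or range.

ROBOT

A 6-joint arm with a two-finger parallel gripper is mounted at the origin on a cart in front of the work surface, level with it; the furniture and walls round the work are solid. World frame = base frame: x ahead of the robot, y to its left, z up, the work surface at z = 0. Lengths are in m, angles in degrees, forces in N, time in s.
With the tool pointing down it reaches from about 0.3 to 0.75 m from the base axis. Payload 8.5 kg.
Tool frame: the origin (TCP) lies at the very end of the fingers, on their centre line; the grasp point (between the pads) lies 19 mm behind it; z points along the fingers, y is the line along which they close (so a half turn about z gives the same grasp; the last joint's range is limited). The gripper opens to 88 mm and grips with 3 to 60 N. Pads are 18 mm wide; open, the fingers measure 123 mm over their backs; the gripper's body (75 mm by 187 mm) begins 45 mm behind the grasp point.
Start: joints at [-79.257, 21.807, 74.336, -0, 83.858, -12.336], TCP at [0.216, -0.506, 0.239] pointing down, gripper open.
Joint ranges: [-178.18, 178.18], [-50.72, 133.34], [12.68, 142.11], [-81.47, 261.47], [9.98, 163.14], [-165.26, 165.26]. Speed limits (degrees/s): [136.94, 136.94, 180, 180, 180, 180].

INTERFACE

Orientations are given as a 3x3 rotation matrix whose columns are the frame's x, y, z axes.
In Python, from rig import env, grab_frame, order gives the robot as it stands. The module is installed in compiled form; this text tells all that it offers.
- The arm moves only by the tool step_arm, never from a script. Its argument "commands" is a list of rows, each a list of 3 entries, a list of its own where there are three numbers: the shift along the world's x, y, z as a fraction of full scale, then the turn about the world's z as a fraction of full scale, then the opening, from -1 (shut) to 1 (fully open). In form: [[[tx, ty, tz], turn, grip], ...]. A call has 1 to 8 rows; each row is the pose to reach, as a shift and turn from the pose commanded when the call began, turning the shorter way round; what a row does not reach only later rows make up. Full scale, the value 1, is 0.5 m for a shift and 180 degrees for a turn. A row lasts 1/10 s, in which the tool goes at most 50 mm and 8.59 degrees, less where a joint would pass 70% of its speed; a pose out of reach is approached as far as the arm can. A call with a number of a shift or a turn outside -1 to 1 is refused whole. A call with a gripper value outside its range is refused whole. The fingers move at their own pace and stop on an object; "force" is the grip in N (left out, the last holds). Time passes only in rows, so rows that repeat a pose let the fingers close. It gives the time, the measured TCP pose, the force, the opening and the grip force at its end, in the units of the state.
- env.get_obs(): the state, without advancing time (a new reading comes with each control period).
- grab_frame(name): name is "scene" or "top" or "wrist"; returns a dict with "frame" (384x512x3 uint8, blue, green, red), "depth" (384x512 float32, m along the optical axis (not along the pixel's ray), 0 where there is no reading), "intrinsics" (3x3 intrinsics, pixels), "dist" ([k1, k2, p1, p2, k3] as OpenCV has them; the pictures are not rectified), "world_from_camera" (4x4, takes a point from camera to world coordinates). Camera axes: x right, y down, z forward; pixel columns grow to the right and rows downward; lengths in m; the calibration is good to about 2 mm. A picture is of the moment at which its call begins.
- order.hand_in(): hands the job in; it is judged then, once.
The state is a dict: "time_s": time; "joints": joint angles; "dq": joint speeds; "joint_torque": joint torques, N m; "tcp_pos": TCP position; "eef_rot": TCP orientation; "wrist_force": force on the tool from outside, world axes, zero at the start; "wrist_torque": the same for the moment, N m; "opening": finger opening in m; "gripper_force": force on a finger pad.
Only numpy, scipy, OpenCV 4.12 (cv2) and the standard library are available. Lean on these libraries where they do the work, as an engineer would, in place of code of your own. Each camera call takes 0.05 s, during which the arm holds its last target. There are 200 camera calls.

## Working session

There is one attempt and no reset: what is moved stays moved. The work goes in short steps, Python scripts to look and compute and a tool call to move; the robot and the scene stay as the last step left them, time stands still between calls to the robot, and variables do not carry over. Pictures are saved under pics/ and viewed, at most 10 in all, crops included, and the job is handed in when it is done.

Besides the shell and the picture viewer there is one more tool, called after "Request:" by a JSON object that holds its "name" and its "arguments". step_arm: Moves the arm, as the interface text tells. Its arguments: {"type":"object","properties":{"commands":{"type":"array","items":{"type":"array"}},"force":{"type":"number"}},"required":["commands"]}

```bash
mkdir -p pics
cat > h.py <<'E'
import numpy as np, cv2
from rig import env, grab_frame, order
def save(n,f): cv2.imwrite('pics/%s.png'%n,f['frame'])
def pts(f):
    d=f['depth'];h,w=d.shape
    u,v=np.meshgrid(np.arange(w),np.arange(h))
    n=cv2.undistortPoints(np.stack([u,v],-1).reshape(-1,1,2).astype(np.float64),f['intrinsics'],f['dist']).reshape(h,w,2)
    P=np.dstack([n[...,0]*d,n[...,1]*d,d])
    T=f['world_from_camera'];return P@T[:3,:3].T+T[:3,3]
def ray(f,uv,z):
    n=cv2.undistortPoints(np.array(uv,float).reshape(-1,1,2),f['intrinsics'],f['dist']).reshape(-1,2)
    T=f['world_from_camera'];D=np.c_[n,np.ones(len(n))]@T[:3,:3].T;o=T[:3,3]
    return o+D*((z-o[2])/D[:,2])[:,None]
E
python3 - <<'E'
from h import *
import pickle
F={n:grab_frame(n) for n in('top','scene')}
pickle.dump(F,open('f0.pkl','wb'))
for n in F: save(n+'0',F[n]); print(n,F[n]['world_from_camera'].round(3).tolist(), (F[n]['depth']>0).mean())
print(env.get_obs())
E
```

```text
top [[-0.012, -0.995, 0.102, 0.367], [-1.0, 0.015, 0.019, 0.023], [-0.021, -0.102, -0.995, 1.07], [0.0, 0.0, 0.0, 1.0]] 0.995880126953125
scene [[-0.726, -0.263, 0.636, -0.099], [-0.688, 0.295, -0.663, 0.624], [-0.014, -0.919, -0.395, 0.443], [0.0, 0.0, 0.0, 1.0]] 0.9796803792317709
{'time_s': 0.1, 'joints': array([-7.92581116e+01,  2.18404291e+01,  7.43776486e+01, -2.52242028e-04,
        8.38583833e+01, -1.23340615e+01]), 'dq': array([ 0.05397118, -0.01827356, -0.18212901, -0.0615693 , -0.01399447,
       -0.06486956]), 'joint_torque': array([ 2.71358986e-03, -4.38649392e+01, -2.24910110e+01,  7.14623253e-02,
        3.42652691e-02, -7.56115128e-05]), 'tcp_pos': array([ 0.21553979, -0.50574869,  0.23818485]), 'eef_rot': array([[ 9.19985951e-01,  3.91951255e-01, -2.53030452e-04],
       [ 3.91951236e-01, -9.19985061e-01,  1.31029554e-03],
       [ 2.80787745e-04, -1.30462909e-03, -9.99999110e-01]]), 'wrist_force': array([-0.57850842, -0.01830671, -0.16305292]), 'wrist_torque': array([ 0.01345356,  0.04431018, -0.06450518]), 'gripper_force': 0.0, 'opening': 0.0881747336130592}
```

View pics/top0.png

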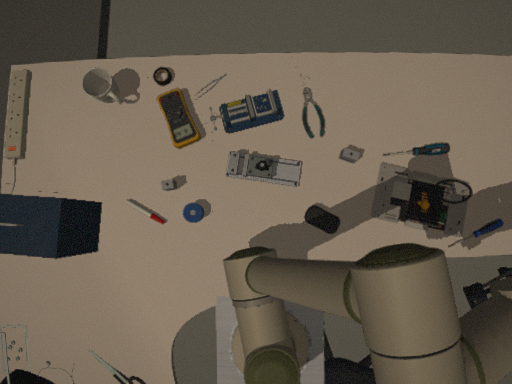

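View pics/scene0.png

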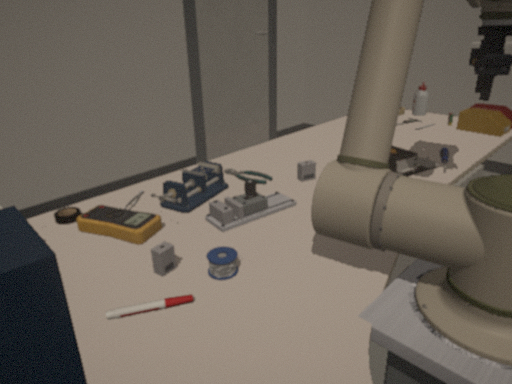

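The top view shows the stage at about (265,168), with the anvil at its left end (world +y) and the knob at (263,166). The two gauges are at (170,184) and (350,153), the reel at (194,212) and the mouse at (322,219). The vise at (250,110) and the pliers at (313,112) stand beyond the stage.

Run:
```python
from h import *
import pickle
F=pickle.load(open('f0.pkl','rb'))
for n,boxes in {'top':dict(gL=(155,172,182,196),gR=(335,140,368,168),stage=(215,140,312,194),reel=(178,198,210,226)),'scene':dict(gL=(145,235,182,280),gR=(290,155,322,185))}.items():
    P=pts(F[n])
    for k,(a,b,c,d) in boxes.items():
        p=P[b:d,a:c].reshape(-1,3)
        for lo,hi in ((.008,.018),(.02,.04),(.04,.049),(.049,.062),(.062,.1)):
            q=p[(p[:,2]>lo)&(p[:,2]<hi)]
            if len(q)<8: continue
            r=cv2.minAreaRect(q[:,:2].astype(np.float32)*1000)
            print(n,k,lo,hi,len(q),q.mean(0).round(4),np.round(r[0],1),np.round(r[1],1),round(r[2],1),np.median(q[:,2]).round(4))
f=F['top']['frame']
cv2.imwrite('pics/c.png',np.hstack([cv2.resize(f[140:196,215:311],None,fx=5,fy=5,interpolation=2),np.vstack([cv2.resize(f[170:198,155:187],None,fx=5,fy=5),cv2.resize(f[139:167,334:366],None,fx=5,fy=5)])]))
```

```text
top gL 0.008 0.018 11 [0.473 0.284 0.013] [470.  286.3] [17.2 40.8] 40.6 0.0129
top gL 0.02 0.04 24 [0.4738 0.2824 0.0304] [471.9 283.8] [17.1 38.1] 47.2 0.0313
top gL 0.04 0.049 26 [0.4767 0.2882 0.0469] [478.  291.4] [26.1 32.1] 6.7 0.0478
top gL 0.049 0.062 79 [0.4784 0.2909 0.0516] [478.2 291.2] [26.3 30.7] 2.6 0.0515
top gR 0.008 0.018 15 [ 0.5497 -0.2354  0.0123] [ 548.4 -236.7] [47.5 12.6] 54.5 0.0122
top gR 0.02 0.04 37 [ 0.5527 -0.2341  0.0302] [ 551.4 -235.2] [52.2 20.4] 43.1 0.0299
top gR 0.04 0.049 36 [ 0.5562 -0.2415  0.0464] [ 559.4 -243.1] [48.5 27.1] 68.9 0.0476
top gR 0.049 0.062 128 [ 0.559  -0.2426  0.0516] [ 558.5 -243.2] [48.1 26. ] 69.8 0.0516
top stage 0.008 0.018 984 [ 0.5168 -0.0181  0.0117] [524.5  11.2] [220.   76.5] 80.9 0.0116
top stage 0.02 0.04 105 [0.522  0.0383 0.0355] [529.2  47.7] [125.8  61.9] 80.4 0.0382
top stage 0.04 0.049 600 [0.5297 0.0519 0.0438] [529.4  48.7] [127.2  64. ] 79.6 0.0436
top stage 0.049 0.062 16 [0.5399 0.0736 0.0522] [538.8  55.4] [102.2  50.4] 84.6 0.05
top stage 0.062 0.1 78 [0.5242 0.0156 0.0802] [525.   15.1] [25.1 26.1] 46.8 0.0813
top reel 0.02 0.04 299 [0.3951 0.2204 0.0355] [394.3 220.5] [54.  55.3] 89.1 0.0357
scene gL 0.008 0.018 117 [0.4796 0.2932 0.0131] [530.8 281.8] [ 39.5 144.7] 79.1 0.0131
scene gL 0.02 0.04 226 [0.4682 0.2975 0.0302] [467.6 297.1] [42.9 24. ] 60.6 0.0301
scene gL 0.04 0.049 114 [0.4691 0.2969 0.0452] [475.8 292.3] [30.1 35.7] 6.7 0.0451
scene gL 0.049 0.062 135 [0.4758 0.2923 0.0499] [476.2 292.2] [27.4 35.4] 5.6 0.0499
scene gR 0.008 0.018 61 [ 0.5512 -0.2352  0.0132] [ 550.6 -236.2] [52.1 24.2] 41.6 0.013
scene gR 0.02 0.04 125 [ 0.552  -0.2357  0.0298] [ 551.5 -236.2] [51.8 24.8] 40.2 0.0296
scene gR 0.04 0.049 56 [ 0.5521 -0.2347  0.0446] [ 551.5 -236.3] [51.1 26.6] 43.2 0.0444
scene gR 0.049 0.062 63 [ 0.5563 -0.2417  0.0513] [ 556.7 -242.5] [46.7 26. ] 69.1 0.0514
```

View pics/c.png

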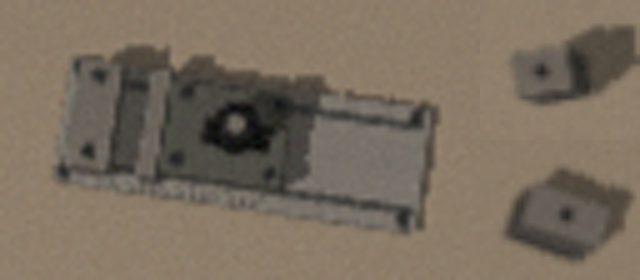

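The long gauge is the right-hand one (top 48×26 mm). It is centred near (0.558,-0.243), with its long axis at about 69.5°. The stage y axis is at about 80.5°. I'll move over the stage and refine these with the wrist camera.

Request:
{"name": "step_arm", "arguments": {"commands": [[[0.31,0.5,0.02],-0.18,-0.1],[[0.31,0.5,0.02],-0.18,-0.1],[[0.31,0.5,0.02],-0.18,-0.1],[[0.31,0.5,0.02],-0.18,-0.1],[[0.31,0.5,0.02],-0.18,-0.1],[[0.31,0.5,0.02],-0.18,-0.1],[[0.31,0.5,0.02],-0.18,-0.1],[[0.31,0.5,0.02],-0.18,-0.1]]}}

```text
time_s: 0.9
tcp_pos: [0.3709, -0.2553, 0.2487]
eef_rot: [[0.987, -0.16, -0.0], [-0.16, -0.987, -0.0], [-0.0, 0.0, -1.0]]
wrist_force: [-0.8, -0.7, -0.1]
opening: 0.0396
gripper_force: 0.0
```

Request:
{"name": "step_arm", "arguments": {"commands": [[[0.308,0.54,0],0,-0.1],[[0.308,0.54,0],0,-0.1],[[0.308,0.54,0],0,-0.1],[[0.308,0.54,0],0,-0.1],[[0.308,0.54,0],0,-0.1],[[0.308,0.54,0],0,-0.1],[[0.308,0.54,0],0,-0.1],[[0.308,0.54,0],0,-0.1]]}}

```text
time_s: 1.7
tcp_pos: [0.5251, 0.0139, 0.2481]
eef_rot: [[0.987, -0.161, -0.001], [-0.161, -0.987, -0.0], [-0.001, 0.0, -1.0]]
wrist_force: [0.3, -0.8, -1.5]
opening: 0.0396
gripper_force: 0.0
```

Run:
```python
from h import *
import pickle
f=grab_frame('wrist');pickle.dump(f,open('f1.pkl','wb'));save('w1',f)
P=pts(f).reshape(-1,3)
near=(np.hypot(P[:,0]-.525,P[:,1]-.015)<.2)
for lo,hi in ((.009,.015),(.04,.049),(.075,.09)):
    q=P[near&(P[:,2]>lo)&(P[:,2]<hi)]
    if len(q)<8: continue
    r=cv2.minAreaRect(q[:,:2].astype(np.float32)*1000)
    print(lo,len(q),q.mean(0).round(4),np.round(r[0],1),np.round(r[1],1),round(r[2],1),np.median(q[:,2]))
o=env.get_obs();print(o['tcp_pos'],o['eef_rot'].round(3).tolist(),o['opening'],o['wrist_force'])
```

```text
0.009 10156 [ 0.5788 -0.0011  0.0116] [533.2  -8.5] [328.1 268.8] 2.0 0.011511850661576173
0.04 5458 [0.5521 0.0617 0.0442] [587.5  67.7] [224.  137.8] 17.1 0.04424164834361022
0.075 574 [0.526  0.0162 0.0819] [525.   16.5] [26.5 26.6] 35.4 0.08231482529581963
[0.52458355 0.01281879 0.24822353] [[0.987, -0.163, -0.001], [-0.163, -0.987, -0.0], [-0.001, 0.0, -1.0]] 0.039539288941651075 [-0.48224668 -0.77124205  0.01246779]
```

View pics/w1.png

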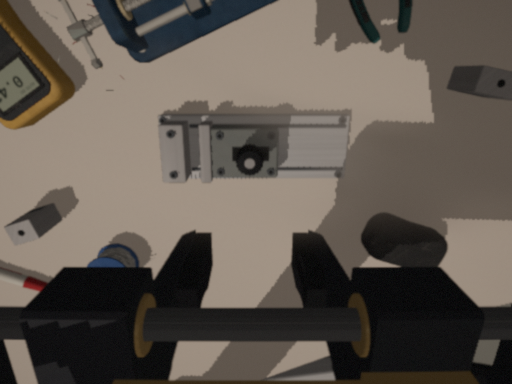

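The wrist view shows the whole stage: anvil at about (173,152), jaw face plate at (205,150), knob at (250,160) and free bed at (310,150). The gauges are at the left and right edges. Next I'll fit the stage from its pixels.

```bash
cat > st.py <<'E'
from h import *
def stage(f,box=(145,95,365,200)):
    a,b,c,d=box;P=pts(f)[b:d,a:c].reshape(-1,3)
    for n,lo,hi in (('bed',.009,.015),('blocks',.040,.049),('knob',.075,.09)):
        q=P[(P[:,2]>lo)&(P[:,2]<hi)]
        r=cv2.minAreaRect(q[:,:2].astype(np.float32)*1000)
        print(n,len(q),np.round(r[0],1),np.round(r[1],1),round(r[2],1),np.median(q[:,2]).round(4))
E
python3 - <<'E'
from st import *
import pickle
f=pickle.load(open('f1.pkl','rb'));stage(f)
P=pts(f)[95:200,145:365].reshape(-1,3)
t=np.radians(80.6);y=np.array([np.cos(t),np.sin(t)])
q=P[(P[:,2]>.04)&(P[:,2]<.049)]
s=(q[:,:2]-[.5245,.0112])@y
h,e=np.histogram(s,np.arange(-.04,.115,.003));print(list(zip((e*1000).round().astype(int),h)))
p=pts(f)[60:105,445:512].reshape(-1,3);p=p[(p[:,2]>.048)&(p[:,2]<.056)]
print(len(p),cv2.minAreaRect(p[:,:2].astype(np.float32)*1000))
E
```

```text
bed 5962 [524.4  11.7] [219.9  75.9] 80.7 0.0116
blocks 4688 [530.4  49.1] [127.8  63.6] 80.4 0.0437
knob 574 [525.   16.5] [26.5 26.6] 35.4 0.0823
[(np.int64(-40), np.int64(0)), (np.int64(-37), np.int64(0)), (np.int64(-34), np.int64(0)), (np.int64(-31), np.int64(0)), (np.int64(-28), np.int64(17)), (np.int64(-25), np.int64(128)), (np.int64(-22), np.int64(136)), (np.int64(-19), np.int64(139)), (np.int64(-16), np.int64(133)), (np.int64(-13), np.int64(136)), (np.int64(-10), np.int64(114)), (np.int64(-7), np.int64(68)), (np.int64(-4), np.int64(59)), (np.int64(-1), np.int64(58)), (np.int64(2), np.int64(56)), (np.int64(5), np.int64(54)), (np.int64(8), np.int64(51)), (np.int64(11), np.int64(52)), (np.int64(14), np.int64(78)), (np.int64(17), np.int64(102)), (np.int64(20), np.int64(132)), (np.int64(23), np.int64(135)), (np.int64(26), np.int64(140)), (np.int64(29), np.int64(134)), (np.int64(32), np.int64(137)), (np.int64(35), np.int64(139)), (np.int64(38), np.int64(137)), (np.int64(41), np.int64(134)), (np.int64(44), np.int64(133)), (np.int64(47), np.int64(180)), (np.int64(50), np.int64(164)), (np.int64(53), np.int64(160)), (np.int64(56), np.int64(155)), (np.int64(59), np.int64(13)), (np.int64(62), np.int64(0)), (np.int64(65), np.int64(0)), (np.int64(68), np.int64(0)), (np.int64(71), np.int64(0)), (np.int64(74), np.int64(117)), (np.int64(77), np.int64(164)), (np.int64(80), np.int64(164)), (np.int64(83), np.int64(164)), (np.int64(86), np.int64(154)), (np.int64(89), np.int64(153)), (np.int64(92), np.int64(148)), (np.int64(95), np.int64(161)), (np.int64(98), np.int64(153)), (np.int64(101), np.int64(36)), (np.int64(104), np.int64(0)), (np.int64(107), np.int64(0)), (np.int64(110), np.int64(0))]
1011 ((558.7127075195312, -240.75552368164062), (44.40156936645508, 26.265583038330078), 68.4498291015625)
```

Request:
{"name": "step_arm", "arguments": {"commands": [[[0,0.003,-0.1],0,-0.1],[[0,0.003,-0.2],0,-0.1],[[0,0.003,-0.28],0,-0.1],[[0,0.003,-0.34],0,-0.1],[[0,0.003,-0.382],0,-0.1],[[0,0.003,-0.382],0,-0.1],[[0,0.003,-0.382],0,-0.1]]}}

```text
time_s: 2.45
tcp_pos: [0.5247, 0.0139, 0.0584]
eef_rot: [[0.986, -0.164, 0.0], [-0.164, -0.986, -0.0], [0.0, 0.0, -1.0]]
wrist_force: [1.0, -0.2, 1.3]
opening: 0.0398
gripper_force: 0.0
```

Request:
{"name": "step_arm", "arguments": {"commands": [[[-0.0016,-0.01,0],0,-0.1],[[-0.0033,-0.02,0],0,-0.1],[[-0.0066,-0.04,0],0,-0.1],[[-0.01,-0.06,0],0,-0.1],[[-0.0132,-0.08,0],0,-0.1],[[-0.0166,-0.1,0],0,-0.1],[[-0.02,-0.12,0],0,-0.1],[[-0.0244,-0.147,0],0,-0.1]]}}

```text
time_s: 3.25
tcp_pos: [0.5132, -0.058, 0.059]
eef_rot: [[0.987, -0.162, 0.004], [-0.162, -0.987, 0.001], [0.003, -0.001, -1.0]]
wrist_force: [2.4, 5.6, 3.6]
opening: 0.0398
gripper_force: 3.0
```

Request:
{"name": "step_arm", "arguments": {"commands": [[[0,0,0],0,-0.1],[[0,0,0],0,-0.1],[[0.0016,0.01,0],0,-0.1],[[0.0016,0.01,0.3],0,0.3],[[0.0016,0.01,0.3],0,0.3],[[0.0016,0.01,0.3],0,0.3]]}}

```text
time_s: 3.85
tcp_pos: [0.5127, -0.0521, 0.2096]
eef_rot: [[0.987, -0.161, -0.001], [-0.161, -0.987, 0.0], [-0.001, -0.0, -1.0]]
wrist_force: [0.1, -0.8, -0.8]
opening: 0.057
gripper_force: 0.0
```

Run:
```python
from h import *
f=grab_frame('wrist');save('w2',f)
P=pts(f).reshape(-1,3)
c=np.array([.5245,.0113]);t=np.radians(80.6);y=np.array([np.cos(t),np.sin(t)]);x=np.array([y[1],-y[0]])
S=(P[:,:2]-c)@np.c_[x,y]
k=(abs(S[:,0])<.025)&(P[:,2]>.04)&(P[:,2]<.049)&(abs(S[:,1])<.13)
h,e=np.histogram(S[k,1],np.arange(-.12,.115,.004));print([(int(round(a*1000)),int(b)) for a,b in zip(e,h)])
k=(abs(S[:,0])<.03)&(P[:,2]>.07)&(P[:,2]<.09)&(abs(S[:,1])<.13)
print(S[k].mean(0),k.sum(), np.median(P[k,2]));print(env.get_obs()['tcp_pos'])
```

```text
[(-120, 0), (-116, 0), (-112, 0), (-108, 0), (-104, 0), (-100, 0), (-96, 1), (-92, 193), (-88, 205), (-84, 203), (-80, 129), (-76, 85), (-72, 67), (-68, 62), (-64, 64), (-60, 82), (-56, 116), (-52, 175), (-48, 202), (-44, 205), (-40, 205), (-36, 210), (-32, 210), (-28, 196), (-24, 202), (-20, 232), (-16, 207), (-12, 204), (-8, 35), (-4, 0), (0, 0), (4, 0), (8, 0), (12, 0), (16, 0), (20, 0), (24, 0), (28, 0), (32, 0), (36, 0), (40, 0), (44, 0), (48, 0), (52, 0), (56, 0), (60, 0), (64, 0), (68, 0), (72, 158), (76, 218), (80, 195), (84, 215), (88, 174), (92, 185), (96, 203), (100, 54), (104, 0), (108, 0)]
[ 0.00136332 -0.06511134] 769 0.0822475340010152
[ 0.51549708 -0.05285096  0.21773971]
```

Request:
{"name": "step_arm", "arguments": {"commands": [[[0.087,-0.37,0.05],0.439,0.3],[[0.087,-0.37,0.05],0.439,0.3],[[0.087,-0.37,0.05],0.439,0.3],[[0.087,-0.37,0.05],0.439,0.3],[[0.087,-0.37,0.05],0.439,0.3],[[0.087,-0.37,0.05],0.439,0.3],[[0.087,-0.37,0.05],0.439,0.3],[[0.087,-0.37,0.05],0.439,0.3]]}}

```text
time_s: 4.7
tcp_pos: [0.5569, -0.2373, 0.2322]
eef_rot: [[0.51, 0.86, -0.001], [0.86, -0.51, 0.0], [-0.0, -0.001, -1.0]]
wrist_force: [0.3, -0.3, -0.3]
opening: 0.0574
gripper_force: 0.0
```

Request:
{"name": "step_arm", "arguments": {"commands": [[[0,-0.008,-0.04],0.06,0.3],[[0,-0.008,-0.04],0.06,0.3],[[0,-0.008,-0.04],0.06,0.3],[[0,-0.008,-0.04],0.06,0.3],[[0,-0.008,-0.04],0.06,0.3]]}}

```text
time_s: 5.2
tcp_pos: [0.5569, -0.2417, 0.213]
eef_rot: [[0.347, 0.938, 0.0], [0.938, -0.347, -0.0], [-0.0, 0.001, -1.0]]
wrist_force: [0.1, -0.1, -0.5]
opening: 0.0575
gripper_force: 0.0
```

Run:
```python
from h import *
f=grab_frame('wrist');save('w3',f)
P=pts(f).reshape(-1,3)
k=(np.hypot(P[:,0]-.558,P[:,1]+.2425)<.05)&(P[:,2]>.047)&(P[:,2]<.058);p=P[k]
print(k.sum(),p.mean(0),cv2.minAreaRect(p[:,:2].astype(np.float32)*1000),np.median(p[:,2]))
o=env.get_obs();R=o['eef_rot'];print(o['tcp_pos'],np.degrees(np.arctan2(R[1,1],R[0,1])),o['opening'])
```

```text
1313 [ 0.55817183 -0.24205247  0.05154767] ((557.811767578125, -242.99867248535156), (47.8084716796875, 25.80183219909668), 70.60039520263672) 0.051589456073912854
[ 0.55684863 -0.24180364  0.21304686] -20.275600032303302 0.05762482191099046
```

View pics/w3.png

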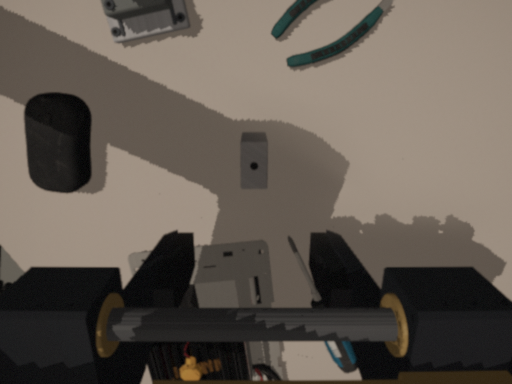

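The long gauge is centred at about (254,160), square between the fingers, and the space around it is clear. I'll descend and grip.

Request:
{"name": "step_arm", "arguments": {"commands": [[[0.002,-0.002,-0.1],0,0.3],[[0.002,-0.002,-0.2],0,0.3],[[0.002,-0.002,-0.28],0,0.3],[[0.002,-0.002,-0.34],0,0.3],[[0.002,-0.002,-0.38],0,0.3],[[0.002,-0.002,-0.39],0,0.3],[[0.002,-0.002,-0.39],0,0.3]]}}

```text
time_s: 5.95
tcp_pos: [0.5578, -0.243, 0.0177]
eef_rot: [[0.346, 0.938, -0.0], [0.938, -0.346, 0.0], [0.0, -0.0, -1.0]]
wrist_force: [-0.0, -0.0, -0.1]
opening: 0.0574
gripper_force: 0.0
```

Request:
{"name": "step_arm", "arguments": {"commands": [[[0,0,0],0,-1],[[0,0,0],0,-1],[[0,0,0],0,-1],[[0,0,0],0,-1],[[0,0,0],0,-1],[[0,0,0],0,-1]], "force": 25}}

```text
time_s: 6.55
tcp_pos: [0.558, -0.2431, 0.0183]
eef_rot: [[0.346, 0.938, 0.001], [0.938, -0.346, -0.001], [-0.0, 0.001, -1.0]]
wrist_force: [-0.2, 0.3, 4.7]
opening: 0.0258
gripper_force: 25.0
```

Request:
{"name": "step_arm", "arguments": {"commands": [[[0,0,0.05],0,-1],[[0,0,0.12],0,-1],[[0,0,0.2],0,-1],[[0,0,0.26],0,-1],[[0,0,0.26],0,-1]]}}

```text
time_s: 7.05
tcp_pos: [0.5588, -0.2437, 0.1513]
eef_rot: [[0.346, 0.938, 0.006], [0.938, -0.346, -0.004], [-0.002, 0.006, -1.0]]
wrist_force: [1.0, -0.6, -2.9]
opening: 0.0257
gripper_force: 25.0
```

Request:
{"name": "step_arm", "arguments": {"commands": [[[-0.008,0.08,0],0.06,-1],[[-0.015,0.17,0],0.06,-1],[[-0.022,0.26,0],0.06,-1],[[-0.03,0.35,0],0.06,-1],[[-0.04,0.44,0],0.06,-1],[[-0.046,0.52,0],0.06,-1],[[-0.052,0.58,0],0.06,-1],[[-0.052,0.597,0],0.06,-1]]}}

```text
time_s: 7.85
tcp_pos: [0.5301, 0.0583, 0.1459]
eef_rot: [[0.161, 0.987, -0.004], [0.987, -0.161, 0.001], [0.0, -0.004, -1.0]]
wrist_force: [-0.2, -0.7, -3.1]
opening: 0.0257
gripper_force: 25.0
```

Request:
{"name": "step_arm", "arguments": {"commands": [[[0,0,0],0,-1],[[0,0,0],0,-1],[[0,0,0],0,-1]]}}

```text
time_s: 8.15
tcp_pos: [0.5318, 0.0543, 0.1473]
eef_rot: [[0.166, 0.986, -0.001], [0.986, -0.166, -0.0], [-0.0, -0.001, -1.0]]
wrist_force: [0.6, 0.2, -2.8]
opening: 0.0257
gripper_force: 25.0
```

Run:
```python
from h import *
c=np.array([.5245,.0113]);t=np.radians(80.6);y=np.array([np.cos(t),np.sin(t)]);x=np.array([y[1],-y[0]])
o=env.get_obs();R=o['eef_rot'];print('tcp stage',(o['tcp_pos'][:2]-c)@np.c_[x,y],o['tcp_pos'],np.degrees(np.arctan2(R[1,1],R[0,1])),o['wrist_force'])
f=grab_frame('wrist');save('w4',f)
P=pts(f).reshape(-1,3);S=(P[:,:2]-c)@np.c_[x,y]
k=(abs(S[:,0])<.014)&(abs(S[:,1]-.045)<.04)&(P[:,2]>.12)
h,e=np.histogram(P[k,2],np.arange(.12,.26,.01));print(h)
for lo in (.13,.15,.17):
  q=S[k&(P[:,2]>lo)&(P[:,2]<lo+.02)]
  if len(q)>5: print(lo,len(q),q.min(0),q.max(0))
```

```text
tcp stage [0.00019978 0.04357261] [0.53181363 0.0542549  0.14726865] -9.538783104933568 [ 0.58427215  0.16991517 -2.80978774]
[   9  345  401  496  617 1418 4074  154    0    0 3870  385    0    0]
0.13 746 [-0.01377478  0.06553833] [0.01226094 0.06803162]
0.15 1113 [-0.01383007  0.05225163] [0.01399816 0.06790876]
0.17 5492 [-0.01399629  0.03462685] [0.01397747 0.06798091]
```

View pics/w4.png

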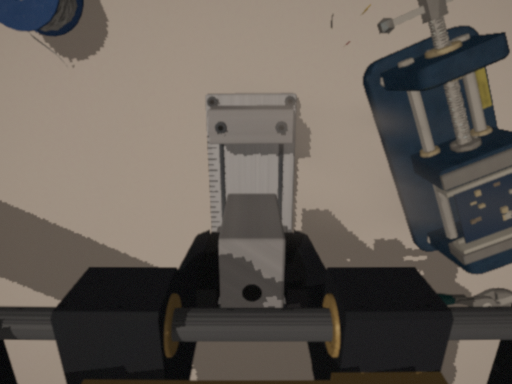

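The gauge hangs square over the bed (front face near row 195, anvil at about (252,125)). The vise is to the right, so I'll check its height against the gripper body before descending.

Run:
```python
from h import *
import pickle
P=pts(pickle.load(open('f0.pkl','rb'))['top']).reshape(-1,3)
k=(P[:,0]>.57)&(P[:,0]<.68)&(P[:,1]>-.03)&(P[:,1]<.13)&(P[:,2]>.02)
p=P[k];print(p.min(0),p.max(0),np.percentile(p[:,2],99)); q=p[p[:,2]>.06]; print(len(q),q.min(0),q.max(0)) if len(q) else 0
```

```text
[0.57216765 0.02692928 0.02060205] [0.67971165 0.12742708 0.07339148] 0.07245364924068509
81 [0.65354538 0.02696247 0.06077182] [0.67956303 0.12559901 0.07339148]
```

Clear (73 mm at most, body at 94 mm). Descending in two stages.

Request:
{"name": "step_arm", "arguments": {"commands": [[[0,0,-0.06],0,-1],[[0,0,-0.12],0,-1],[[0,0,-0.17],0,-1],[[0,0,-0.205],0,-1],[[0,0,-0.22],0,-1],[[0,0,-0.225],0,-1],[[0,0,-0.228],0,-1],[[0,0,-0.228],0,-1]]}}

```text
time_s: 9.0
tcp_pos: [0.5321, 0.0554, 0.0344]
eef_rot: [[0.164, 0.986, 0.001], [0.986, -0.164, -0.0], [0.0, 0.001, -1.0]]
wrist_force: [0.4, -0.0, -2.9]
opening: 0.0255
gripper_force: 25.0
```

Request:
{"name": "step_arm", "arguments": {"commands": [[[0,0,-0.002],0,-1],[[0,0,-0.004],0,-1],[[0,0,-0.004],0,-1]]}}

```text
time_s: 9.3
tcp_pos: [0.5317, 0.0556, 0.0319]
eef_rot: [[0.164, 0.986, 0.0], [0.986, -0.164, -0.0], [0.0, 0.0, -1.0]]
wrist_force: [-0.4, 0.3, -3.3]
opening: 0.0259
gripper_force: 25.0
```

Request:
{"name": "step_arm", "arguments": {"commands": [[[0,0,-0.001],0,-1],[[0,0,-0.002],0,-1],[[0,0,-0.003],0,-1],[[0,0,-0.003],0,-1]]}}

```text
time_s: 9.7
tcp_pos: [0.5317, 0.0555, 0.0303]
eef_rot: [[0.164, 0.986, 0.0], [0.986, -0.164, 0.0], [0.0, 0.0, -1.0]]
wrist_force: [-0.7, -0.1, -1.8]
opening: 0.0257
gripper_force: 25.0
```

Request:
{"name": "step_arm", "arguments": {"commands": [[[0,0,-0.001],0,-1],[[0,0,-0.001],0,-1]]}}

```text
time_s: 9.9
tcp_pos: [0.5317, 0.0556, 0.0303]
eef_rot: [[0.164, 0.986, 0.0], [0.986, -0.164, -0.0], [-0.0, 0.0, -1.0]]
wrist_force: [-1.9, 0.5, 5.4]
opening: 0.0259
gripper_force: 25.0
```

Request:
{"name": "step_arm", "arguments": {"commands": [[[0,0,0],0,-0.3],[[0,0,0],0,-0.2],[[0,0,0],0,0.1],[[0,0,0],0,0.1],[[0,0,0],0,0.1],[[0,0,0],0,0.1],[[0,0,0],0,0.1]], "force": 10}}

```text
time_s: 10.6
tcp_pos: [0.5317, 0.0555, 0.0297]
eef_rot: [[0.164, 0.986, 0.0], [0.986, -0.164, -0.0], [-0.0, 0.0, -1.0]]
wrist_force: [-0.3, 1.4, -0.8]
opening: 0.0486
gripper_force: 0.0
```

Request:
{"name": "step_arm", "arguments": {"commands": [[[0,0,0.04],0,0.1],[[0,0,0.1],0,0.1],[[0,0,0.2],0,0.1],[[0,0,0.28],0,0.1],[[0,0,0.34],0,0.1],[[0,0,0.38],0,0.1],[[0,0,0.38],0,0.1],[[0,0,0.38],0,0.1]]}}

```text
time_s: 11.4
tcp_pos: [0.5314, 0.0555, 0.219]
eef_rot: [[0.164, 0.986, -0.001], [0.986, -0.164, 0.0], [-0.0, -0.001, -1.0]]
wrist_force: [-0.4, 0.2, -0.7]
opening: 0.0486
gripper_force: 0.0
```

```bash
cat > chk.py <<'E'
from h import *
c=np.array([.5245,.0113]);t=np.radians(80.6);y=np.array([np.cos(t),np.sin(t)]);x=np.array([y[1],-y[0]])
o=env.get_obs();R=o['eef_rot'];print('tcp stage',(o['tcp_pos'][:2]-c)@np.c_[x,y],o['tcp_pos'],np.degrees(np.arctan2(R[1,1],R[0,1])))
def look(f):
    P=pts(f).reshape(-1,3);S=(P[:,:2]-c)@np.c_[x,y]
    for n,a,b,lo,hi in (('gauge',-.004,.08,.058,.069),('jaw',-.12,.06,.040,.049),('anvil',.068,.115,.040,.049),('knob',-.1,.05,.074,.09)):
        k=(abs(S[:,0])<.04)&(S[:,1]>a)&(S[:,1]<b)&(P[:,2]>lo)&(P[:,2]<hi);q=S[k]
        if len(q)>8:
            r=cv2.minAreaRect(q.astype(np.float32)*1000);print(n,len(q),np.round(r[0],1),np.round(r[1],1),round(r[2],1),np.median(P[k,2]).round(4),(np.percentile(q[:,1],[1,99])*1000).round(1))
E
python3 - <<'E'
from chk import *
f=grab_frame('wrist');save('w5',f);look(f)
look(grab_frame('top'))
E
```

```text
tcp stage [-0.00044256  0.04477795] [0.53137679 0.05554896 0.21904204] -9.447936977637301
gauge 1353 [-1.1 44.9] [48.  25.9] 89.6 0.0636 [21.6 68.6]
jaw 3003 [ -0.9 -48.7] [85.3 63.6] 89.9 0.0429 [-88.2  -6.6]
anvil 1854 [-1.2 85. ] [33.9 64.3] 89.9 0.0456 [ 68.7 101.9]
knob 547 [ -0.8 -63.7] [26.7 25.9] 16.0 0.0822 [-75.9 -51.5]
jaw 337 [ -0.  -57.6] [55.6 70.4] 1.1 0.0424 [-91.3 -23. ]
knob 71 [ -0.3 -65. ] [25.9 22.6] 52.9 0.0817 [-78.2 -53.2]
```

View pics/w5.png

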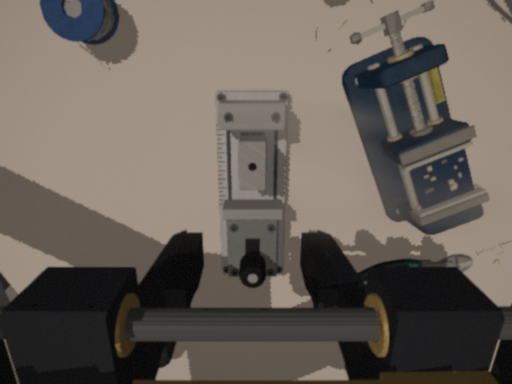

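The picture shows the gauge at (252,165), upright on the bed and square, with gaps to the anvil (row 125) and the jaw face (row 205). The knob is at (252,270). I'll shut the fingers and come down behind the knob.

Request:
{"name": "step_arm", "arguments": {"commands": [[[-0.015,-0.09,0],0,-1],[[-0.03,-0.18,0],0,-1],[[-0.0456,-0.27,0],0,-1],[[-0.0456,-0.278,0],0,-1],[[-0.0456,-0.278,-0.03],0,-1],[[-0.0456,-0.278,-0.1],0,-1],[[-0.0456,-0.278,-0.18],0,-1],[[-0.0456,-0.278,-0.25],0,-1]]}}

```text
time_s: 12.3
tcp_pos: [0.5082, -0.0826, 0.0923]
eef_rot: [[0.164, 0.986, -0.002], [0.986, -0.164, 0.001], [0.001, -0.002, -1.0]]
wrist_force: [-0.2, -0.1, -0.3]
opening: 0.0006
gripper_force: 0.0
```

Request:
{"name": "step_arm", "arguments": {"commands": [[[0,0,-0.04],0,-1],[[0,0,-0.06],0,-1],[[0,0,-0.071],0,-1],[[0,0,-0.071],0,-1],[[0,0,-0.071],0,-1],[[0,0,-0.071],0,-1]]}}

```text
time_s: 12.9
tcp_pos: [0.5093, -0.0836, 0.0601]
eef_rot: [[0.164, 0.986, 0.002], [0.986, -0.164, -0.001], [-0.0, 0.002, -1.0]]
wrist_force: [-0.0, 0.1, -0.1]
opening: 0.0
gripper_force: 0.0
```

Run:
```python
from chk import *
print(o['wrist_force'],o['opening']);look(grab_frame('top'));look(grab_frame('wrist'))
```

```text
tcp stage [ 0.00051499 -0.09608015] [ 0.50931569 -0.08357411  0.06011655] -9.444801858855396
[-0.00499707  0.07849276 -0.13979731] 1.6520933699931022e-05
gauge 154 [-0.  43.8] [26.3 47.8] 0.8 0.0633 [20.5 66.9]
jaw 146 [-4.1 -8.6] [ 56.1 120.4] 32.6 0.0446 [-46.3  53. ]
anvil 190 [-0.1 88.2] [64.4 26.1] 0.1 0.0453 [ 75.3 100.6]
jaw 15046 [ -1.  -49.4] [64.3 84.2] 0.1 0.0431 [-88.7  -7.8]
knob 4696 [ -1.8 -75.4] [31.2 48.1] 6.8 0.0825 [-92.3 -52.2]
```

Request:
{"name": "step_arm", "arguments": {"commands": [[[0.0016,0.0099,0],0,-1],[[0.0033,0.0197,0],0,-1],[[0.0049,0.0296,0],0,-1],[[0.0065,0.0395,0],0,-1],[[0.0082,0.0493,0],0,-1],[[0.0095,0.0572,0],0,-1],[[0.0106,0.064,0],0,-1],[[0.0112,0.0671,0],0,-1]]}}

```text
time_s: 13.8
tcp_pos: [0.5145, -0.0499, 0.0594]
eef_rot: [[0.164, 0.987, -0.0], [0.987, -0.164, -0.001], [-0.001, 0.0, -1.0]]
wrist_force: [-2.1, -4.2, 2.4]
opening: 0.0006
gripper_force: 2.6
```

Run:
```python
from chk import *
print(o['wrist_force'],o['wrist_force'][:2]@y);look(grab_frame('wrist'))
```

```text
tcp stage [ 0.00013006 -0.06199561] [ 0.51450282 -0.04988438  0.05940399] -9.41425001149792
[-2.12345741 -4.19768566  2.44285133] -4.48813553930868
gauge 4975 [-1.1 34.1] [26.3 27.6] 0.0 0.0638 [20.3 47.5]
jaw 13226 [ -0.7 -29.9] [64.1 84.5] 0.7 0.0431 [-67.9  11.7]
knob 4382 [ -0.7 -44.2] [33.5 34.3] 46.1 0.0825 [-58.5 -26.8]
```

Request:
{"name": "step_arm", "arguments": {"commands": [[[0.0004,0.0024,0],0,-1],[[0.0008,0.0048,0],0,-1],[[0.0012,0.0071,0],0,-1],[[0.0015,0.009,0],0,-1],[[0.0018,0.0105,0],0,-1],[[0.002,0.0118,0],0,-1],[[0.0021,0.0128,0],0,-1],[[0.0021,0.0128,0],0,-1]]}}

```text
time_s: 14.65
tcp_pos: [0.5155, -0.0437, 0.0594]
eef_rot: [[0.164, 0.986, -0.0], [0.986, -0.164, -0.001], [-0.0, 0.0, -1.0]]
wrist_force: [-2.7, -4.3, 3.6]
opening: 0.0003
gripper_force: 2.4
```

Request:
{"name": "step_arm", "arguments": {"commands": [[[0.00016,0.001,0],0,-1],[[0.0003,0.002,0],0,-1],[[0.0005,0.003,0],0,-1],[[0.00066,0.004,0],0,-1],[[0.0008,0.005,0],0,-1],[[0.001,0.006,0],0,-1],[[0.0011,0.007,0],0,-1],[[0.0013,0.008,0],0,-1]]}}

```text
time_s: 15.45
tcp_pos: [0.5161, -0.04, 0.0594]
eef_rot: [[0.164, 0.986, -0.0], [0.986, -0.164, -0.001], [-0.001, -0.0, -1.0]]
wrist_force: [-3.1, -6.7, 3.9]
opening: -0.0
gripper_force: 3.5
```

Run:
```python
from chk import *
print(o['wrist_force'],o['wrist_force'][:2]@y);look(grab_frame('wrist'));look(grab_frame('top'))
```

```text
tcp stage [ 0.00010176 -0.05194888] [ 0.5161158  -0.03996794  0.05937657] -9.440364128658564
[-3.11839665 -6.73842905  3.85043115] -7.157261644851769
gauge 6233 [-1.2 40.2] [26.3 35.6] 0.1 0.0638 [22.8 57.5]
jaw 13091 [ -1.2 -20.2] [64.1 84.1] 0.1 0.043 [-57.9  21.3]
knob 4370 [ -1.  -34.3] [33.8 33.7] 46.4 0.0825 [-48.5 -16.8]
gauge 123 [ 0.  49.9] [39.  26.4] 88.3 0.0634 [31.  68.7]
anvil 191 [ 0.1 87.9] [64.5 25.9] 0.5 0.0453 [ 75.  100.7]
```

Request:
{"name": "step_arm", "arguments": {"commands": [[[0.00016,0.001,0],0,-1],[[0.0003,0.002,0],0,-1],[[0.0005,0.003,0],0,-1],[[0.00066,0.004,0],0,-1],[[0.0008,0.0047,0],0,-1],[[0.0009,0.0053,0],0,-1],[[0.0009,0.0053,0],0,-1]]}}

```text
time_s: 16.25
tcp_pos: [0.5166, -0.0373, 0.0594]
eef_rot: [[0.164, 0.986, -0.0], [0.986, -0.164, -0.001], [-0.001, -0.0, -1.0]]
wrist_force: [-2.6, -5.6, 3.6]
opening: 0.0011
gripper_force: 3.3
```

Run:
```python
from chk import *
print(o['wrist_force'],o['wrist_force'][:2]@y);look(grab_frame('wrist'))
```

```text
tcp stage [ 0.000128   -0.04926119] [ 0.51658065 -0.03732063  0.05938435] -9.443691012523072
[-2.59011307 -5.62678562  3.57661461] -5.974262765317303
gauge 6230 [-1.2 42.9] [26.3 35.7] 0.1 0.0638 [25.6 60.3]
jaw 13077 [ -0.9 -17.3] [64.  84.2] 0.7 0.043 [-55.1  24. ]
knob 4375 [ -0.6 -31.3] [33.2 33.8] 47.1 0.0825 [-45.7 -14.1]
```

Request:
{"name": "step_arm", "arguments": {"commands": [[[5e-05,0.0003,0],0,-1],[[0.0001,0.0006,0],0,-1],[[0.00015,0.0009,0],0,-1],[[0.0002,0.0012,0],0,-1],[[0.00025,0.0015,0],0,-1],[[0.0003,0.0018,0],0,-1],[[0.00035,0.0021,0],0,-1],[[0.00035,0.0021,0],0,-1]]}}

```text
time_s: 17.1
tcp_pos: [0.5167, -0.0363, 0.0594]
eef_rot: [[0.164, 0.986, -0.0], [0.986, -0.164, -0.001], [-0.001, -0.0, -1.0]]
wrist_force: [-3.1, -7.1, 2.6]
opening: 0.0004
gripper_force: 3.4
```

Request:
{"name": "step_arm", "arguments": {"commands": [[[5e-05,0.0003,0],0,-1],[[8e-05,0.0005,0],0,-1],[[0.0001,0.0007,0],0,-1],[[0.00015,0.0009,0],0,-1],[[0.00015,0.0009,0],0,-1]]}}

```text
time_s: 17.6
tcp_pos: [0.5168, -0.0358, 0.0594]
eef_rot: [[0.164, 0.986, -0.0], [0.986, -0.164, -0.001], [-0.001, -0.0, -1.0]]
wrist_force: [-3.6, -7.2, 4.4]
opening: 0.0007
gripper_force: 3.4
```

Request:
{"name": "step_arm", "arguments": {"commands": [[[3e-05,0.0002,0],0,-1],[[6e-05,0.0004,0],0,-1],[[0.0001,0.0006,0],0,-1],[[0.0001,0.0006,0],0,-1]]}}

```text
time_s: 18.0
tcp_pos: [0.5169, -0.0355, 0.0594]
eef_rot: [[0.164, 0.986, -0.0], [0.986, -0.164, -0.001], [-0.001, -0.0, -1.0]]
wrist_force: [-3.1, -6.6, 3.1]
opening: 0.0003
gripper_force: 3.4
```

Request:
{"name": "step_arm", "arguments": {"commands": [[[3e-05,0.0002,0],0,-1],[[6e-05,0.0004,0],0,-1],[[0.0001,0.0006,0],0,-1],[[0.0001,0.0006,0],0,-1]]}}

```text
time_s: 18.4
tcp_pos: [0.5169, -0.0352, 0.0594]
eef_rot: [[0.164, 0.986, -0.0], [0.986, -0.164, -0.001], [-0.001, -0.0, -1.0]]
wrist_force: [-2.5, -6.4, 4.2]
opening: 0.0003
gripper_force: 3.4
```

Request:
{"name": "step_arm", "arguments": {"commands": [[[3e-05,0.0002,0],0,-1],[[6e-05,0.0004,0],0,-1],[[0.0001,0.0006,0],0,-1],[[0.00013,0.0008,0],0,-1],[[0.00013,0.0008,0],0,-1]]}}

```text
time_s: 18.9
tcp_pos: [0.517, -0.0348, 0.0594]
eef_rot: [[0.164, 0.986, -0.0], [0.986, -0.164, -0.001], [-0.001, -0.0, -1.0]]
wrist_force: [-3.4, -7.3, 3.6]
opening: 0.0005
gripper_force: 3.4
```

Run:
```python
from chk import *
print(o['wrist_force'],o['wrist_force'][:2]@y);look(grab_frame('wrist'));look(grab_frame('top'))
```

```text
tcp stage [ 9.44806711e-05 -4.67382485e-02] [ 0.51695964 -0.03482609  0.05937904] -9.443705488126259
[-3.39258947 -7.27230833  3.6205067 ] -7.72875489213335
gauge 6235 [-1.2 45.5] [26.2 35.7] 0.0 0.0638 [28.  62.8]
jaw 13073 [ -0.9 -15. ] [64.  84.3] 0.5 0.043 [-52.6  26.5]
knob 4389 [ -0.5 -28.8] [32.8 33.9] 47.7 0.0825 [-43.4 -11.6]
gauge 120 [ 0.1 55.5] [26.1 38.3] 2.0 0.063 [37.2 74.3]
anvil 187 [-0.4 88.2] [64.4 26.2] 0.1 0.0451 [ 75.1 100.8]
```

Request:
{"name": "step_arm", "arguments": {"commands": [[[3e-05,0.0002,0],0,-1],[[6e-05,0.0004,0],0,-1],[[0.0001,0.0006,0],0,-1],[[0.0001,0.0006,0],0,-1]]}}

```text
time_s: 19.4
tcp_pos: [0.517, -0.0345, 0.0594]
eef_rot: [[0.164, 0.986, -0.0], [0.986, -0.164, -0.001], [-0.001, -0.0, -1.0]]
wrist_force: [-2.7, -6.3, 3.4]
opening: 0.0003
gripper_force: 3.4
```

Request:
{"name": "step_arm", "arguments": {"commands": [[[3e-05,0.0002,0],0,-1],[[6e-05,0.0004,0],0,-1],[[0.0001,0.0006,0],0,-1],[[0.0001,0.0006,0],0,-1]]}}

```text
time_s: 19.8
tcp_pos: [0.517, -0.0344, 0.0594]
eef_rot: [[0.164, 0.986, -0.0], [0.986, -0.164, -0.001], [-0.001, -0.0, -1.0]]
wrist_force: [-3.3, -7.8, 3.0]
opening: 0.0006
gripper_force: 4.1
```

Request:
{"name": "step_arm", "arguments": {"commands": [[[3e-05,0.0002,0],0,-1],[[3e-05,0.0002,0],0,-1]]}}

```text
time_s: 20.0
tcp_pos: [0.5171, -0.0344, 0.0594]
eef_rot: [[0.164, 0.986, -0.0], [0.986, -0.164, -0.001], [-0.001, -0.0, -1.0]]
wrist_force: [-3.8, -8.9, 3.0]
opening: 0.0005
gripper_force: 4.4
```

Request:
{"name": "step_arm", "arguments": {"commands": [[[3e-05,0.0002,0],0,-1],[[3e-05,0.0002,0],0,-1]]}}

```text
time_s: 20.2
tcp_pos: [0.517, -0.0344, 0.0594]
eef_rot: [[0.164, 0.986, -0.0], [0.986, -0.164, -0.002], [-0.002, -0.0, -1.0]]
wrist_force: [-2.8, -9.6, 4.1]
opening: 0.0004
gripper_force: 4.7
```

Request:
{"name": "step_arm", "arguments": {"commands": [[[3e-05,0.0002,0],0,-1],[[6e-05,0.0004,0],0,-1],[[6e-05,0.0004,0],0,-1]]}}

```text
time_s: 20.5
tcp_pos: [0.5171, -0.0344, 0.0594]
eef_rot: [[0.164, 0.986, -0.0], [0.986, -0.164, -0.002], [-0.002, -0.0, -1.0]]
wrist_force: [-3.7, -10.4, 3.9]
opening: 0.0008
gripper_force: 5.2
```

Request:
{"name": "step_arm", "arguments": {"commands": [[[3e-05,0.0002,0],0,-1],[[6e-05,0.0004,0],0,-1],[[6e-05,0.0004,0],0,-1]]}}

```text
time_s: 20.8
tcp_pos: [0.5171, -0.0343, 0.0595]
eef_rot: [[0.164, 0.986, -0.0], [0.986, -0.164, -0.002], [-0.002, -0.0, -1.0]]
wrist_force: [-3.9, -11.8, 2.9]
opening: 0.0003
gripper_force: 5.8
```

Request:
{"name": "step_arm", "arguments": {"commands": [[[3e-05,0.0002,0],0,-1],[[6e-05,0.0004,0],0,-1],[[0.0001,0.0006,0],0,-1],[[0.0001,0.0006,0],0,-1],[[0.0001,0.0006,0],0,-1],[[0.0001,0.0006,0],0,-1]]}}

```text
time_s: 21.4
tcp_pos: [0.5171, -0.0343, 0.0595]
eef_rot: [[0.164, 0.986, -0.001], [0.986, -0.164, -0.003], [-0.003, -0.0, -1.0]]
wrist_force: [-5.6, -12.7, 3.4]
opening: 0.0007
gripper_force: 6.6
```

Request:
{"name": "step_arm", "arguments": {"commands": [[[2e-05,0.0001,0],0,-1],[[2e-05,0.0001,0],0,-1],[[2e-05,0.0001,0],0,-1]]}}

```text
time_s: 21.7
tcp_pos: [0.5171, -0.0343, 0.0595]
eef_rot: [[0.164, 0.986, -0.001], [0.986, -0.164, -0.003], [-0.003, -0.0, -1.0]]
wrist_force: [-4.7, -13.1, 3.3]
opening: 0.0009
gripper_force: 6.7
```

Request:
{"name": "step_arm", "arguments": {"commands": [[[3e-05,0.0002,0],0,-1],[[5e-05,0.0003,0],0,-1],[[5e-05,0.0003,0],0,-1],[[5e-05,0.0003,0],0,-1],[[5e-05,0.0003,0],0,-1]]}}

```text
time_s: 22.2
tcp_pos: [0.5171, -0.0343, 0.0594]
eef_rot: [[0.164, 0.986, -0.001], [0.986, -0.164, -0.003], [-0.003, -0.0, -1.0]]
wrist_force: [-5.9, -14.0, 3.9]
opening: 0.0007
gripper_force: 7.1
```

Run:
```python
from chk import *
print(o['wrist_force'],o['wrist_force'][:2]@y);look(grab_frame('wrist'));look(grab_frame('top'))
```

```text
tcp stage [ 0.00013123 -0.04615219] [ 0.51709161 -0.0342539   0.05944454] -9.431321610600861
[ -5.85751743 -13.99464059   3.87772249] -14.763407493384285
gauge 6286 [-1.2 45.8] [36.  26.2] 90.0 0.0637 [28.3 63.3]
jaw 13051 [ -1.3 -14.5] [84.2 64. ] 89.9 0.0431 [-52.3  26.8]
knob 4336 [ -0.7 -28.1] [32.6 33.4] 47.2 0.0825 [-42.6 -11.2]
gauge 113 [ 0.1 56.8] [35.9 26.2] 89.4 0.0634 [39.5 74.6]
anvil 178 [-0.  87.9] [64.2 25.6] 0.4 0.0453 [ 75.3 100.5]
```

The push is 14.8 N, less about 5 N of friction, so the nip is about 9-10 N and it held steady. I'll back straight off, then lift.

Request:
{"name": "step_arm", "arguments": {"commands": [[[-0.0003,-0.002,0],0,-1],[[-0.0008,-0.005,0],0,-1],[[-0.002,-0.012,0],0,-1],[[-0.004,-0.024,0],0,-1],[[-0.006,-0.036,0],0,-1],[[-0.006,-0.036,0.05],0,-1],[[-0.006,-0.036,0.13],0,-1],[[-0.006,-0.036,0.2],0,-1]]}}

```text
time_s: 23.1
tcp_pos: [0.5142, -0.051, 0.1607]
eef_rot: [[0.165, 0.986, -0.0], [0.986, -0.165, 0.0], [0.0, -0.0, -1.0]]
wrist_force: [0.4, -0.7, -0.0]
opening: 0.0003
gripper_force: 0.0
```

Request:
{"name": "step_arm", "arguments": {"commands": [[[0,0,0.1],0,-1],[[0,0,0.1],0,-1],[[0,0,0.1],0,-1],[[0,0,0.1],0,-1],[[0,0,0.1],0,-1]]}}

```text
time_s: 23.6
tcp_pos: [0.5138, -0.0506, 0.2078]
eef_rot: [[0.164, 0.986, -0.003], [0.986, -0.164, 0.001], [0.001, -0.003, -1.0]]
wrist_force: [-0.2, 0.6, 0.2]
opening: 0.0002
gripper_force: 0.0
```

Run:
```python
from chk import *
f=grab_frame('wrist');save('w6',f);look(f);look(grab_frame('top'))
```

```text
tcp stage [-0.00041758 -0.06283392] [ 0.51382562 -0.05062199  0.20782808] -9.454519336216341
gauge 2094 [-1.1 51.1] [25.9 47.8] 0.9 0.0637 [27.4 74.7]
jaw 4738 [ -1.1 -14.5] [63.9 83.2] 0.1 0.043 [-55.6  27. ]
anvil 212 [-1.2 77.1] [63.4  2.8] 0.1 0.0453 [75.8 78.4]
knob 820 [ -0.8 -23.8] [26.6 27. ] 64.1 0.0824 [-35.9 -11.4]
gauge 150 [ 0.1 51.2] [25.6 47.1] 0.4 0.0629 [28.4 74.5]
jaw 34 [12.4  9.9] [ 41.9 101.5] 9.1 0.0427 [-42.4  52.4]
anvil 176 [ 0.1 88.1] [63.4 25.5] 0.2 0.0454 [ 75.4 100.8]
knob 51 [  1.5 -24.6] [19.5 23. ] 4.9 0.082 [-36.4 -13. ]
```

View pics/w6.png

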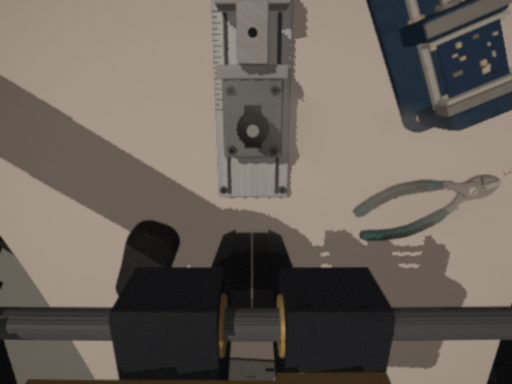

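The gauge at (253,32) sits between the jaw face (row 70) and the anvil. Its centre is at y = 51 mm with the jaw flush, and the knob at (252,130) is about 52 mm behind the face. The arm is clear.

```bash
python3 -c "
from rig import order
print(order.hand_in())"
```

```text
the job is handed in; nothing more can be done
None
```

The long gauge is nipped against the anvil at an estimated 9–10 N (14.8 N measured push less about 5 N jaw friction), the knob is let go with its slack taken up for closing, nothing else was touched, and the job is handed in (no verdict was returned).

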